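# Press the bench dog in the panel's way down flush

### The job

On the small joiner's bench a drawer front is about to be slid straight along the bench, away from the vise, up against the two stop dogs that stand side by side at the other end, but one more bench dog has been left standing in its path. With the fingertips, gently press that one dog straight down until it is flush with the bench top, then take the hand away. Leave the two stop dogs, the dogs standing outside the path and everything else on the bench just as they are; nothing is to be pulled up or pushed along.

Things in the scene. Friction and masses are not known exactly. Their poses are not given: they have to be found in the camera images.
- bench: Low bench, fixed on the table. Wooden top 400 (x) by 620 (y) by 44 mm, its level upper surface 140 mm above the table. Origin: centre under its feet, at table height; z up, x across, y along the bench. Vise at the -y end: wooden jaw level with the top. 20 mm dog holes: rows at x = -144, -48, 48, 144 mm; columns at y = -240 to 240 mm, 96 mm apart. The panel's path covers the two middle rows.
- way_dog (a joint): How far the dog standing in the panel's path is pushed down, in m: 0 = fully up, 30 mm proud of the bench top; 0.030 = flush, where it meets its stop. Starts between 0.006 and 0.012. A spring plunger in its side holds it at whatever height it is left: it yields to about 6 N straight down and does not spring back.
- way_dog_top (a point): Centre of the flat top of that dog, a plain upright metal pin 19 mm across, standing 18 to 24 mm proud of the bench top in one of six middle-row holes (bench x = -48 or 48 mm, y = -48, 48 or 144 mm). The point moves straight down with the pin; when flush it is 140 mm above the table.
- stop_dog_a_top (a point): Top centre of the stop dog at bench x = -48 mm, y = 240 mm: the same 19 mm pin, standing 18 to 24 mm proud. To be left standing as it is.
- stop_dog_b_top (a point): Top centre of the stop dog at bench x = 48 mm, y = 240 mm: the same 19 mm pin, standing 18 to 24 mm proud. To be left standing as it is.
- near_dog_top (a point): Top centre of a dog outside the path, in the row at bench x = -144 mm, at y = -48, 48 or 144 mm: the same 19 mm pin, standing 18 to 24 mm proud. To be left standing as it is.
- far_dog_top (a point): Top centre of a dog outside the path, in the row at bench x = 144 mm, at y = -48, 48 or 144 mm: the same 19 mm pin, standing 18 to 24 mm proud. To be left standing as it is.
- panel: The drawer front, a loose dark wooden board 150 mm (bench x) by 110 mm (bench y) by 18 mm, lying flat on the bench at the vise end, about bench x = 0, y = -235 mm. Origin: centre of its underside.
- plane: A loose steel block plane, 50 mm by 160 mm (its y, along the bench) by about 60 mm high, on the bench in the corner at about bench x = 155, y = -225 mm. Origin: centre of its sole.
- glue: A loose upright glue bottle, 56 mm across and 150 mm tall, on the bench in the corner at about bench x = -155, y = -250 mm. Origin: centre of its foot.

How it is judged:
By the outcome, as a careful person would: the job done as asked, in the order asked, and still so for the second after the job is handed in, with the robot touching nothing.
It also fails if it takes over 38 s, if anything falls off the work surface, if the arm or the gripper's body presses on something with over 40 N, if the wrist force passes 120 N, or if a joint passes its speed limit or range.

### The arm

A 6-joint arm with a two-finger parallel gripper is mounted at the origin on the work surface. World frame = base frame: x ahead of the robot, y to its left, z up, the work surface at z = 0. Lengths are in m, angles in rad, forces in N, time in s.
With the tool pointing down it reaches from about 0.375 to 0.925 m from the base axis. Payload 5.7 kg.
Tool frame: the origin (TCP) lies midway between the tips of the shut fingers; the grasp point (between the pads) lies 19 mm behind it; z points along the fingers, y is the line along which they close (so a half turn about z gives the same grasp; the last joint's range is limited). The gripper opens to 88 mm and grips with 3 to 60 N. Pads are 20 mm wide; open, the fingers measure 115 mm over their backs; the gripper's body (75 mm by 178 mm) begins 61 mm behind the grasp point.
Start: joints at [-1.317, 0.359, 1.51, -0, 1.272, -0.115], TCP at [0.216, -0.56, 0.223] pointing down, gripper open.
Joint ranges: [-2.97, 2.97], [-1.01, 2.36], [0.21, 2.38], [-0.96, 4.11], [0.2, 2.71], [-2.98, 2.98]. Speed limits (rad/s): [2.39, 2.39, 3.14, 3.14, 3.14, 3.14].

### API

Orientations are given as a 3x3 rotation matrix whose columns are the frame's x, y, z axes.
In Python, from bench import bot, vision, workorder gives the robot as it stands.
- The arm moves only by the tool step_arm, never from a script. Its argument "increments" is a list of rows, each a list of 3 entries, a list of its own where there are three numbers: the turn, a rotation vector about the tool's x, y, z as a fraction of full scale, then the shift along the tool's x, y, z as a fraction of full scale, then the gripper command: -1 is shut, 1 is fully open, values between are in proportion. A call has 1 to 20 rows; each row shifts and turns the commanded pose from where the row before left it, along the tool's axes as they then stand; what a row does not reach is not made up. Full scale, the value 1, is 30 cm for a shift and 90 degrees for a turn. A row lasts 1/10 s, in which the tool goes at most 50 mm and 8.59 degrees, less where a joint would pass 70% of its speed; a pose out of reach is approached as far as the arm can. A call with a number of a shift or a turn outside -1 to 1 is refused whole. A call with a gripper value outside its range is refused whole. The fingers move at their own pace and stop on an object; "force" is the grip in N (left out, the last holds). Time passes only in rows, so rows that do not move let the fingers close. It gives the time, the measured TCP pose, the force, the opening and the grip force at its end, in the units of the state.
- bot.observe(): the state, without advancing time (a new reading comes with each control period).
- vision.grab_frame(name): name is "side" or "top"; returns (picture, depth): 384x512x3 uint8, red, green, blue; 384x512 float32, m along the optical axis (not along the pixel's ray), 0 where there is no reading.
- vision.get_calibration(name): a dict with "mtx" (3x3 intrinsics, pixels), "rvec" (rotation vector, rad) and "tvec" (3), from world to camera coordinates, as OpenCV has them. Camera axes: x right, y down, z forward; pixel columns grow to the right and rows downward; lengths in m; the calibration is good to about 2 mm. A picture is of the moment at which its call begins. get_calibration takes no time and is no camera call.
- workorder.hand_in(): hands the job in; it is judged then, once.
The state is a dict: "t": time; "joints": joint angles; "qd": joint speeds; "tau": joint torques, N m; "eef_pos": TCP position; "tool_rot": TCP orientation; "force": force on the tool from outside, world axes, zero at the start; "wrist_torque": the same for the moment, N m; "opening": opening from 0.0 (shut) to 1.0 (fully open); "grip_force": force on a finger pad.
Only numpy, scipy, OpenCV 4.12 (cv2) and the standard library are available. Lean on these libraries where they do the work, as an engineer would, in place of code of your own. Each camera call takes 0.05 s, during which the arm holds its last target. There are 200 camera calls.

## Working session

There is one attempt and no reset: what is moved stays moved. The work goes in short steps, Python scripts to look and compute and a tool call to move; the robot and the scene stay as the last step left them, time stands still between calls to the robot, and variables do not carry over. Pictures are saved under pics/ and viewed, at most 10 in all, crops included, and the job is handed in when it is done.

Besides the shell and the picture viewer there is one more tool, called after "Call:" as a command line: name --argument value ..., lists and objects as JSON in quotes. step_arm: Moves the arm, as the interface text tells. Shift numbers are shares of 30 cm and turn numbers shares of 90 degrees, none past 1 either way. Its arguments: {"type":"object","properties":{"increments":{"type":"array","items":{"type":"array"}},"force":{"type":"number"}},"required":["increments"]}

```bash
mkdir -p pics
cat > h.py <<'E'
import numpy as np, cv2
from bench import bot, vision, workorder
def cal(n):
    c=vision.get_calibration(n); R=cv2.Rodrigues(np.array(c["rvec"],float))[0]
    return np.array(c["mtx"],float),R,np.array(c["tvec"],float).ravel()
def cloud(n,d):
    K,R,t=cal(n); v,u=np.mgrid[:d.shape[0],:d.shape[1]]
    p=np.stack([(u-K[0,2])/K[0,0]*d,(v-K[1,2])/K[1,1]*d,d],-1)
    return (p-t)@R
E
python3 - <<'E'
from h import *
for n in("top","side"):
    im,d=vision.grab_frame(n); cv2.imwrite(f"pics/{n}0.png",im[...,::-1]); np.savez(f"{n}0.npz",im=im,d=d)
    P=cloud(n,d); K,R,t=cal(n); print(n,"cam",-R.T@t)
    m=(d>0)&(abs(P[...,2]-.14)<.006); print(m.sum(), np.percentile(P[m],[1,50,99],axis=0).round(3))
    k=((d>0)&(P[...,2]>.152)&(P[...,2]<.172)).astype('uint8')
    N,L,S,C=cv2.connectedComponentsWithStats(k)
    for i in range(1,N):
        if S[i,4]>12: q=P[L==i]; print(S[i],np.median(q,0).round(4),C[i].round(1))
    if n=="top":
        q=P[m][:,:2].astype('float32'); print(cv2.minAreaRect(q))
print(bot.observe())
E
```

```text
top cam [ 0.43903638 -0.01200277  1.15479197]
31726 [[ 0.361 -0.425  0.136]
 [ 0.55  -0.031  0.14 ]
 [ 0.764  0.255  0.145]]
[328 130  51  21 412] [ 0.7172 -0.246   0.1649] [348.4 141.3]
[325 136  12  11  48] [ 0.719  -0.1956  0.1652] [329.1 142.6]
[285 144   7   8  46] [ 0.7076 -0.0894  0.162 ] [287.9 147.6]
[ 340  167   50   60 2382] [ 0.5757 -0.288   0.1578] [364.9 196.7]
[178 187   8   8  46] [0.5961 0.191  0.163 ] [181.3 190.5]
[254 219   7   7  41] [ 0.5122 -0.0058  0.1615] [256.8 222. ]
[179 224   8   7  45] [0.5009 0.1852 0.1606] [182.7 227.1]
[366 245   7  20  38] [ 0.4282 -0.2875  0.1623] [368.2 254.1]
[218 259   8   7  45] [0.4113 0.0838 0.1634] [221.8 262. ]
((0.5743554830551147, -0.21944984793663025), (0.4016009271144867, 0.9610753655433655), 3.481220006942749)
side cam [0.24981583 0.6573696  0.58263928]
23579 [[ 0.349 -1.86   0.135]
 [ 0.538  0.076  0.142]
 [ 1.301  0.264  0.145]]
[   0   45  300  111 1485] [ 1.2995 -0.3052  0.1621] [125.5 103.9]
[305  47  45   7 138] [ 0.9039 -1.8767  0.1617] [327.5  50. ]
[355  51  35   6 110] [ 0.6086 -1.8777  0.1624] [372.   53.2]
[
[... 1085 characters left out ...]
635e+00, -1.15098162e-01]), 'qd': array([ 2.08551831e-03, -1.85399066e-03, -1.21810339e-03,  1.71717502e-03,
        6.71612169e-04,  3.32778380e-05]), 'tau': array([-2.47107926e-05, -5.16358173e+01, -2.71407920e+01,  6.77322876e-02,
        2.76708032e-02, -3.10982114e-05]), 'eef_pos': array([ 0.21615154, -0.55903198,  0.22188757]), 'tool_rot': array([[ 9.32752614e-01,  3.60516839e-01, -4.12710989e-04],
       [ 3.60517014e-01, -9.32751177e-01,  1.65042773e-03],
       [ 2.10050327e-04, -1.68823011e-03, -9.99998553e-01]]), 'force': array([ 0.81497579,  0.48287989, -0.26850075]), 'wrist_torque': array([-0.05043103,  0.00965799, -0.01208869]), 'grip_force': 0.0, 'opening': 1.0015433253071653}
```

View pics/top0.png

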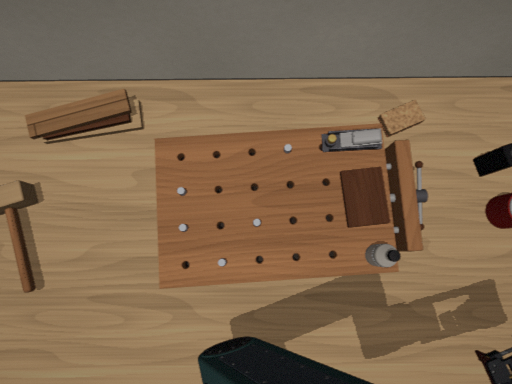

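View pics/side0.png

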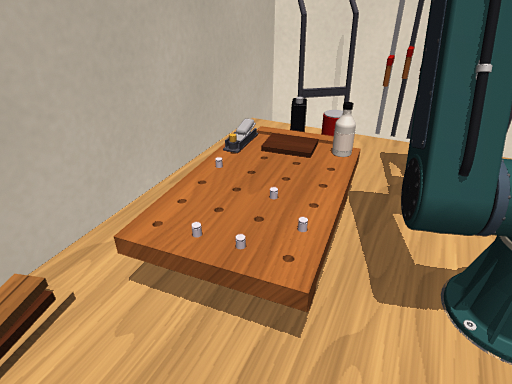

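The top view shows the six pins. The one in the path is at pixel (257,222), and the side view has it at (273,190). Both put it near world (0.512, -0.003), with its top at about 0.162. The stop dogs are at (182,190) and (183,227). The glue bottle at (382,255) is the only tall obstacle. I'll rise first, then cross over with the fingers shut.

Call:
step_arm --increments '[[[0, 0, 0], [0, 0, -0.12], -1], [[0, 0, 0], [0, 0, -0.12], -1], [[0, 0, 0], [0, 0, -0.12], -1], [[0, 0, 0], [0, 0, -0.12], -1], [[0, 0, 0], [0.095, -0.082, 0], -1], [[0, 0, 0], [0.095, -0.082, 0], -1], [[0, 0, 0], [0.095, -0.082, 0], -1], [[0, 0, 0], [0.095, -0.082, 0], -1], [[0, 0, 0], [0.095, -0.082, 0], -1], [[0, 0, 0], [0.095, -0.082, 0], -1], [[0, 0, 0], [0.095, -0.082, 0], -1], [[0, 0, 0], [0.095, -0.082, 0], -1], [[0, 0, 0], [0.095, -0.082, 0], -1], [[0, 0, 0], [0.095, -0.082, 0], -1], [[0, 0, 0], [0.095, -0.082, 0], -1], [[0, 0, 0], [0.095, -0.082, 0], -1], [[0, 0, 0], [0.095, -0.082, 0], -1], [[0, 0, 0], [0.095, -0.082, 0], -1], [[0, 0, 0], [0.095, -0.082, 0], -1], [[0, 0, 0], [0, 0, 0], -1]]'

```text
t: 2.1
eef_pos: [0.4832, -0.0578, 0.3662]
tool_rot: [[0.931, 0.365, -0.0], [0.365, -0.931, 0.002], [0.001, -0.002, -1.0]]
force: [0.9, -0.7, 0.3]
opening: 0.004
grip_force: 0.0
```

Run:
```python
from h import *
s=bot.observe(); R=s["tool_rot"]; print(s["t"],s["eef_pos"],s["joints"].round(2),s["opening"],R.round(4),s["force"])
# ray-cast pin tops: bright grey pixels in top and side views, plane z=.162
for n in("top","side"):
    z=np.load(f"{n}0.npz"); im=z["im"].astype(int); K,Rc,t=cal(n); c=-Rc.T@t
    m=((im.min(2)>115)&(im.max(2)-im.min(2)<40)).astype('uint8')
    N,L,S,C=cv2.connectedComponentsWithStats(m)
    for i in range(1,N):
        if 20<S[i,4]<250:
            f=lambda u,v,h:(lambda r:(c+r*(h-c[2])/r[2]).round(4))(Rc.T@np.linalg.inv(K)@[u,v,1])
            p=f(*C[i],.162)
            if .3<p[0]<.8 and -.15<p[1]<.3: print(n,S[i],C[i].round(1),p, "topmost-edge",f(C[i][0],S[i,1],.162))
d=[.512-s["eef_pos"][0],-.004-s["eef_pos"][1],.18-s["eef_pos"][2]]; print("tool shift/0.3:",(R.T@d/.3).round(3))
```

```text
2.1 [ 0.48319543 -0.05777115  0.36618499] [-0.26  0.09  1.52  0.    1.54  0.93] 0.00375731241908354 [[ 9.311e-01  3.647e-01 -1.000e-04]
 [ 3.647e-01 -9.311e-01  2.100e-03]
 [ 7.000e-04 -2.000e-03 -1.000e+00]] [ 0.92559941 -0.74618666  0.28477682]
top [284 144   8   7  44] [287.5 147. ] [ 0.7101 -0.0882  0.162 ] topmost-edge [ 0.7183 -0.0883  0.162 ]
top [177 187   8   7  44] [180.2 190.1] [0.5971 0.1937 0.162 ] topmost-edge [0.6053 0.1939 0.162 ]
top [253 219   8   7  42] [256.3 222. ] [ 0.5121 -0.0041  0.162 ] topmost-edge [ 0.5199 -0.0042  0.162 ]
top [179 224   7   7  43] [182.1 227.1] [0.5006 0.1869 0.162 ] topmost-edge [0.5087 0.1871 0.162 ]
top [218 259   8   7  44] [221.2 262.1] [0.411  0.0859 0.162 ] topmost-edge [0.4188 0.0859 0.162 ]
side [216 158   6  10  51] [218.5 162.6] [ 0.7015 -0.0698  0.162 ] topmost-edge [ 0.7158 -0.0943  0.162 ]
side [270 187   8  12  71] [273.6 192.6] [0.5087 0.01   0.162 ] topmost-edge [ 0.5186 -0.0135  0.162 ]
side [299 217   9  15  98] [302.9 224. ] [0.4092 0.0967 0.162 ] topmost-edge [0.417  0.0737 0.162 ]
side [192 222   9  15 109] [196.1 229.1] [0.5925 0.2027 0.162 ] topmost-edge [0.6055 0.1829 0.162 ]
side [236 234   9  15 110] [240.2 241.2] [0.4971 0.1986 0.162 ] topmost-edge [0.5071 0.1793 0.162 ]
tool shift/0.3: [ 0.154 -0.131  0.621]
```

Call:
step_arm --increments '[[[0, 0, 0], [0.077, -0.065, 0], -1], [[0, 0, 0], [0.077, -0.065, 0], -1], [[0, 0, 0], [0, 0, 0.115], -1], [[0, 0, 0], [0, 0, 0.115], -1], [[0, 0, 0], [0, 0, 0.115], -1], [[0, 0, 0], [0, 0, 0.115], -1], [[0, 0, 0], [0, 0, 0.115], -1], [[0, 0, 0], [0, 0, 0], -1], [[0, 0, 0], [0, 0, 0], -1], [[0, 0, 0], [0, 0, 0], -1]]'

```text
t: 3.1
eef_pos: [0.5124, -0.0088, 0.196]
tool_rot: [[0.933, 0.36, 0.003], [0.36, -0.933, -0.0], [0.002, 0.001, -1.0]]
force: [0.8, 0.6, 0.7]
opening: 0.005
grip_force: 0.0
```

Run:
```python
from h import *
im,d=vision.grab_frame("side"); cv2.imwrite("pics/side1.png",cv2.resize(im[120:270,180:360,::-1],None,fx=4,fy=4,interpolation=cv2.INTER_CUBIC))
s=bot.observe(); R=s["tool_rot"]; p=s["eef_pos"]; print(s["t"],p,s["force"])
K,Rc,t=cal("side")
print("tcp px",cv2.projectPoints(p[None],cv2.Rodrigues(Rc)[0],t,K,None)[0].ravel())
print("shift/0.3 to pin, z .165",(R.T@(np.array([.512,-.004,.165])-p)/.3).round(3))
```

```text
3.15 [ 0.5125941  -0.00875798  0.19618673] [ 0.61997393  0.41891858 -0.6934349 ]
tcp px [275.63434766 175.58260266]
shift/0.3 to pin, z .165 [ 0.004 -0.016  0.104]
```

View pics/side1.png

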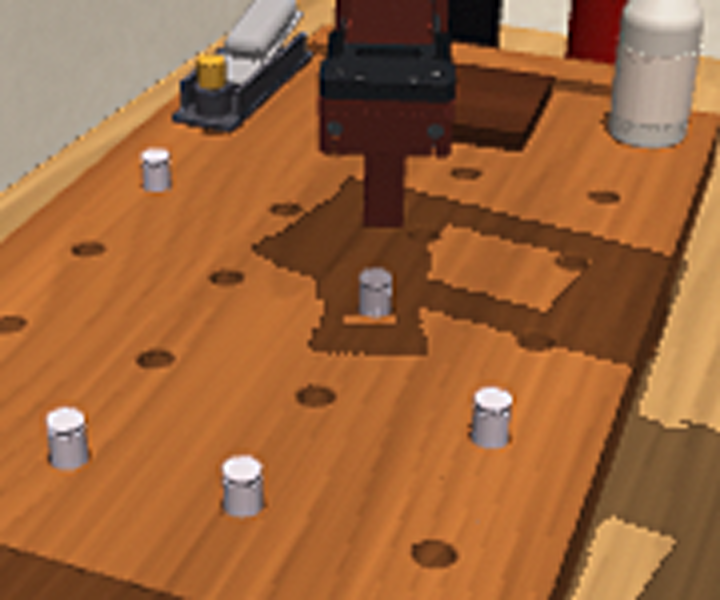

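The crop shows the shut fingers straight above the pin at crop pixel (375,285), and the TCP projection agrees. I'll correct 5 mm sideways and lower gently.

Call:
step_arm --increments '[[[0, 0, 0], [0.004, -0.016, 0], -1], [[0, 0, 0], [0, 0, 0.04], -1], [[0, 0, 0], [0, 0, 0.04], -1], [[0, 0, 0], [0, 0, 0.02], -1], [[0, 0, 0], [0, 0, 0], -1], [[0, 0, 0], [0, 0, 0.01], -1], [[0, 0, 0], [0, 0, 0.01], -1], [[0, 0, 0], [0, 0, 0.01], -1], [[0, 0, 0], [0, 0, 0], -1]]'

```text
t: 4.05
eef_pos: [0.5105, -0.0034, 0.1552]
tool_rot: [[0.933, 0.36, 0.0], [0.36, -0.933, 0.0], [0.0, -0.0, -1.0]]
force: [-0.0, -0.3, -0.1]
opening: 0.003
grip_force: 0.0
```

Call:
step_arm --increments '[[[0, 0, 0], [0, 0, 0.008], -1], [[0, 0, 0], [0, 0, 0.008], -1], [[0, 0, 0], [0, 0, 0.008], -1], [[0, 0, 0], [0, 0, 0.008], -1], [[0, 0, 0], [0, 0, 0], -1]]'

```text
t: 4.55
eef_pos: [0.5106, -0.0034, 0.1456]
tool_rot: [[0.933, 0.36, 0.0], [0.36, -0.933, 0.0], [0.0, 0.0, -1.0]]
force: [-0.9, 0.5, 0.9]
opening: 0.003
grip_force: 0.6
```

Call:
step_arm --increments '[[[0, 0, 0], [0, 0, 0.005], -1], [[0, 0, 0], [0, 0, 0.005], -1]]'

```text
t: 4.75
eef_pos: [0.5106, -0.0034, 0.1428]
tool_rot: [[0.933, 0.36, 0.0], [0.36, -0.933, 0.0], [0.0, 0.0, -1.0]]
force: [-1.6, 0.5, 5.4]
opening: 0.005
grip_force: 2.6
```

Call:
step_arm --increments '[[[0, 0, 0], [0, 0, 0.005], -1], [[0, 0, 0], [0, 0, 0], -1]]'

```text
t: 4.95
eef_pos: [0.5106, -0.0034, 0.1411]
tool_rot: [[0.933, 0.361, 0.0], [0.361, -0.933, 0.0], [0.0, 0.0, -1.0]]
force: [-1.0, -0.1, 3.0]
opening: 0.006
grip_force: 1.3
```

Run:
```python
from h import *
im,d=vision.grab_frame("side"); cv2.imwrite("pics/side2.png",cv2.resize(im[120:270,180:360,::-1],None,fx=4,fy=4,interpolation=cv2.INTER_CUBIC))
s=bot.observe(); print(s["eef_pos"],s["force"])
```

```text
[ 0.51058125 -0.00341181  0.14110118] [-0.66424044 -0.44691473  2.56851164]
```

View pics/side2.png

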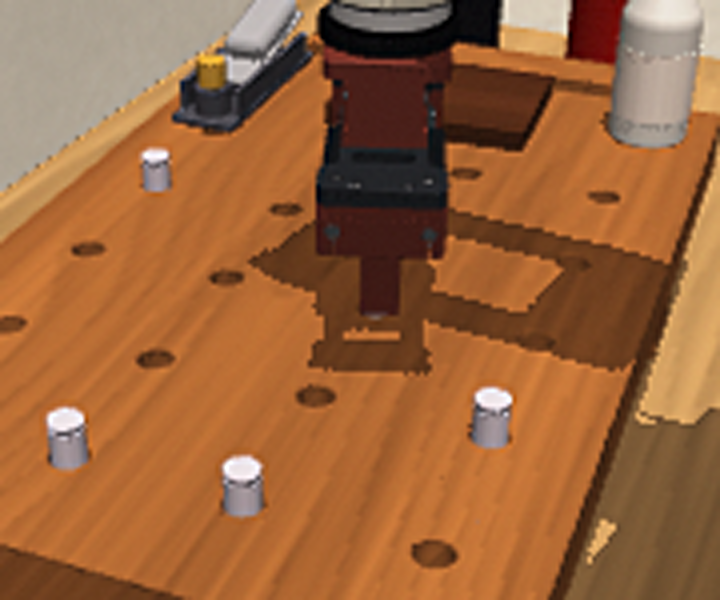

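The pin is almost flush, with only a sliver showing under the fingers at (376,315). I'll press on in sub-millimetre steps until the force rises at the stop.

Call:
step_arm --increments '[[[0, 0, 0], [0, 0, 0.003], -1], [[0, 0, 0], [0, 0, 0], -1]]'

```text
t: 5.2
eef_pos: [0.5106, -0.0034, 0.1404]
tool_rot: [[0.933, 0.36, 0.0], [0.36, -0.933, 0.0], [0.0, 0.0, -1.0]]
force: [-0.9, 0.2, 5.3]
opening: 0.004
grip_force: 2.7
```

Call:
step_arm --increments '[[[0, 0, 0], [0, 0, 0.003], -1], [[0, 0, 0], [0, 0, 0], -1]]'

```text
t: 5.4
eef_pos: [0.5107, -0.0034, 0.1403]
tool_rot: [[0.933, 0.361, 0.001], [0.361, -0.933, -0.0], [0.001, 0.0, -1.0]]
force: [-3.8, 0.5, 13.4]
opening: 0.005
grip_force: 6.9
```

The tip has stopped at 0.1403 with the force up to 13 N, so the pin is at its stop. Now I'll lift straight up.

Call:
step_arm --increments '[[[0, 0, 0], [0, 0, -0.02], -1], [[0, 0, 0], [0, 0, -0.06], -1], [[0, 0, 0], [0, 0, -0.12], -1], [[0, 0, 0], [0, 0, -0.12], -1], [[0, 0, 0], [0, 0, -0.12], -1], [[0, 0, 0], [0, 0, -0.12], -1], [[0, 0, 0], [0, 0, -0.12], -1], [[0, 0, 0], [0, 0, 0], -1], [[0, 0, 0], [0, 0, 0], -1], [[0, 0, 0], [0, 0, 0], -1]]'

```text
t: 6.4
eef_pos: [0.5096, -0.0033, 0.3417]
tool_rot: [[0.933, 0.36, -0.003], [0.36, -0.933, 0.0], [-0.002, -0.001, -1.0]]
force: [-0.3, 0.2, -1.0]
opening: 0.007
grip_force: 0.0
```

Run:
```python
from h import *
im,d=vision.grab_frame("side"); cv2.imwrite("pics/side3.png",cv2.resize(im[120:270,180:360,::-1],None,fx=4,fy=4,interpolation=cv2.INTER_CUBIC))
P=cloud("side",d)
m=(d>0)&(np.hypot(P[...,0]-.512,P[...,1]+.002)<.007)&(P[...,2]<.18); b=(d>0)&(abs(np.hypot(P[...,0]-.512,P[...,1]+.002)-.025)<.008)&(P[...,2]<.18)
print(m.sum(),np.median(P[m][:,2]),np.median(P[b][:,2]),bot.observe()["force"],bot.observe()["eef_pos"])
z=np.load("side0.npz"); df=cv2.absdiff(im,z["im"]).max(2)
for nm,(u,v) in dict(far=(218,160),near=(302,222),a=(196,227),b=(240,238),plane=(240,139),glue=(341,150)).items(): print(nm,df[v-10:v+10,u-8:u+8].max())
```

```text
15 0.1418929614732469 0.14203211747312708 [-0.08050425 -0.09055918  0.15675481] [ 0.50941769 -0.00325641  0.34147359]
far 6
near 6
a 6
b 7
plane 6
glue 6
```

View pics/side3.png

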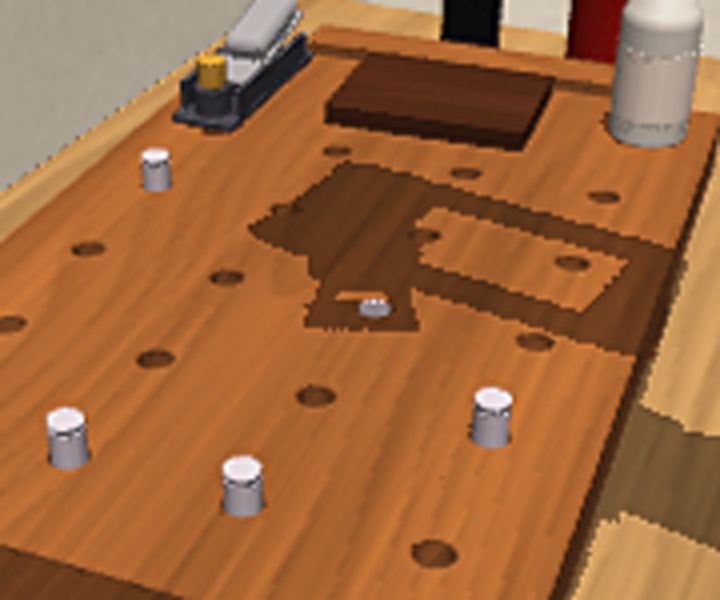

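The pin at crop pixel (375,308) is now flush: its measured height matches the bench around it. The other dogs, the plane and the glue show no change, and the hand is clear at 0.34 m.

```bash
python3 -c "
from bench import workorder
print(workorder.hand_in())"
```

```text
the job is handed in; nothing more can be done
None
```

The dog in the panel's path is pressed flush with the bench top, nothing else on the bench was touched, the hand is clear, and the job is handed in.

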